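# Fit the spacer beside the tile and hold the tile flush in its frame

## Task

Stand the wooden spacer in the one gap beside the tile that is wide enough for it, parallel to the tile's edge and down on the floor of the frame's recess, and let go of it. Then push the proud tile gently down with the fingers until its face is flush with the frame's rims and finish while holding it pressed there, with the spacer still in place. Leave the other wares on the stall alone.

Things in the scene. Friction and masses are not known exactly. Their poses are not given: they have to be found in the camera images.
- frame: wooden tile frame lying fixed on the table, 166 mm along its x, 192 mm along its y. Origin: centre of its underside, on the table. Base 8 mm thick (the recess floor is at z = 8 mm), rims 20 mm wide with their tops at z = 30 mm, so the recess is 126 mm (x) by 152 mm (y). In its middle is a sprung cork bed, 100 by 100 mm, that carries the tile.
- batten: dark batten fixed in the recess along one y-side of the frame (which side varies), against that rim: 124 mm along its x, 17 mm wide, top at 28 mm above the table; it leaves only about 4 mm between itself and the tile. Origin: centre of its underside, 67.5 mm from the frame's centre along the frame's y; axes parallel to the frame's.
- felt: thin green felt mark, 110 by 12 mm, lying flat on the recess floor along the other y-side, where there is no batten: the gap between the tile and the rim there is about 21 mm wide (18.5 to 23.5 as the tile lies) and 126 mm long, the only one of the four gaps round the tile that the spacer fits. Origin: on the recess floor, 67.5 mm from the frame's centre along the frame's y (the middle of the gap is about 65.5 mm from the frame's centre); axes parallel to the frame's.
- tile_top (a point): centre of the upper face of the loose white and blue ceramic tile, 110 by 110 by 10 mm, 0.28 kg, z up. It rests on the sprung bed roughly in the middle of the recess, with its face at 38 mm above the table (8 mm proud of the rims), and may be slid by a few mm. The glaze can crack if it is pushed with much over 40 N.
- bed (a joint): how far the sprung bed under the tile is pressed down (m): 0 at rest with the tile 8 mm proud, 0.008 at its stop with the tile's face flush with the rims. With the tile on it, it starts down at about 3 N of push, reaches the stop at about 9 N and springs back when let go.
- spacer_mid (a point): centre (half-way up) of the loose wooden spacer: an upright strip with a red band, 80 mm along its x, 17 mm thick along its y, 70 mm high (z up), about 60 g; the lowest 7 mm are narrowed to 13 mm by 76 mm. It starts standing on the table, so this point is 35 mm above whatever it stands on; standing on the recess floor it reaches 78 mm above the table.
- cup: white cup with brass-coloured handle on its white saucer, one piece, 116 mm across, 61 mm high; origin at the centre of its underside; a bystander, to be left alone
- vase: terracotta vase, 84 mm across, 150 mm high; origin at the centre of its underside; a bystander, to be left alone
- candlestick: brass candlestick, 84 mm across the foot, 150 mm high; origin at the centre of its underside; a bystander, to be left alone
- bowl: copper bowl, 120 mm across, 50 mm high; origin at the centre of its underside; a bystander, to be left alone
- glass: small green glass, 60 mm across, 60 mm high; origin at the centre of its underside; a bystander, to be left alone
- tin: red tin, 64 mm across, 70 mm high; origin at the centre of its underside; a bystander, to be left alone
- bird: blue ceramic bird on a round wooden foot, 60 mm across, 70 mm high; origin at the centre of its underside; a bystander, to be left alone
Things that resemble listed ones, but are neither listed nor needed, are in the scene too. Of the things that look like the part that bears tile_top, the smaller one is meant. There is more than one size of the part that bears spacer_mid; the job needs the larger.

How it is judged:
On the way:
1. the spacer stands in the wide gap on the recess floor, let go, with the tile still proud (z of spacer_mid in the frame of frame between 0.035 and 0.0485 m and y of spacer_mid in the frame of felt between -0.013 and 0.013 m and x of spacer_mid in the frame of frame between -0.03 and 0.03 m and angle between spacer_mid's own z axis and vertical below 0.2 rad and contact force between spacer and the fingers below 0.1 N and value of joint bed below 0.003 m), for 0.2 s.
At the end, for the whole second after the job is handed in: Spacer on the recess floor (within 5 mm) in the gap without the batten, untouched, upright within 11 and parallel to the frame within 8 degrees; fingers push the tile with 4 N or more, bed down at least 6 of 8 mm, tile level within 3 degrees and at most 2.5 mm proud; all still (z of spacer_mid in the frame of frame between 0.035 and 0.0485 m and y of spacer_mid in the frame of felt between -0.013 and 0.013 m and x of spacer_mid in the frame of frame between -0.03 and 0.03 m and angle between spacer_mid's own z axis and vertical below 0.2 rad and contact force between spacer and the fingers below 0.1 N and angle between the x axis of spacer_mid and the x axis of frame, either way round below 0.15 rad and value of joint bed above 0.006 m and angle between tile_top's own z axis and vertical below 0.05 rad and contact force between the fingers and tile above 4 N and linear speed of each of tile, spacer below 0.02 m/s and z of tile_top in the frame of frame between 0.027 and 0.0325 m); the arm keeps its last pose, push and grip.
It fails at once if a bystander was shifted by more than 25 mm or tipped (distance of any of cup, vase, candlestick, bowl, glass, tin, bird from where it was at the start of the episode above 0.025 m or angle between any of cup, vase, candlestick, bowl, glass, tin, bird's own z axis and vertical above 0.4 rad).
It fails at once if the tile was pushed with more than 45 N (contact force between the fingers and tile above 45 N).
It also fails if it takes over 51 s, if anything falls off the work surface, if the arm or the gripper's body presses on something with over 40 N, if the wrist force passes 120 N, or if a joint passes its speed limit or range.

## Robot

A 7-joint arm with a two-finger parallel gripper is mounted at the origin on the work surface. World frame = base frame: x ahead of the robot, y to its left, z up, the work surface at z = 0. Lengths are in m, angles in rad, forces in N, time in s.
With the tool pointing down it reaches from about 0.4 to 0.875 m from the base axis. Payload 19.3 kg.
Tool frame: the origin (TCP) lies on the centre line of the jaws, within the pads' length; the fingertips stand 17 mm ahead of it and the grasp point (between the pads) lies 2 mm behind it; z points along the fingers, y is the line along which they close (so a half turn about z gives the same grasp; the last joint's range is limited). The gripper opens to 85 mm and grips with 20 to 120 N. Pads are 22 mm wide; open, the fingers measure 114 mm over their backs; the gripper's body (76 mm by 85 mm) begins 54 mm behind the grasp point. The pads swing forward as they close: fully open they stand 13 mm farther back than shut.
Start: joints at [-1.42, 0.521, -0.036, 1.599, 0.021, 1.021, -0.113], TCP at [0.137, 0.61, 0.248] pointing down, gripper open.
Joint ranges: [-2.91, 2.91], [-0.3, 2.13], [-1.5, 1.42], [0.17, 2.43], [-1.26, 4.41], [0.16, 1.93], [-2.52, 2.52]. Speed limits (rad/s): [1.89, 1.89, 2.39, 2.39, 3.01, 3.01, 3.01].

## Interface

Orientations are given as a 3x3 rotation matrix whose columns are the frame's x, y, z axes.
In Python, from plant import arm, viewer gives the robot as it stands.
- The arm moves only by the tool jog_arm, never from a script. Its arguments are lists of equal length, an entry for each row: "delta_rot": the turn, a rotation vector about the tool's x, y, z in rad, a list of three; "xyz": the shift along the tool's x, y, z in m, a list of three; "gripper": the opening, from 0 (shut) to 1 (fully open). A call has 1 to 8 rows; each row shifts and turns the commanded pose from where the row before left it, along the tool's axes as they then stand; what a row does not reach is not made up. A row lasts 1/12 s, in which the tool goes at most 41.7 mm and 7.16 degrees, less where a joint would pass 70% of its speed; a pose out of reach is approached as far as the arm can. A call with a gripper value outside its range is refused whole. The fingers move at their own pace and stop on an object; "force" is the grip in N (left out, the last holds). Time passes only in rows, so rows that do not move let the fingers close. It gives the time, the measured TCP pose, the force, the opening and the grip force at its end, in the units of the state.
- arm.get_state(): the state, without advancing time (a new reading comes with each control period).
- viewer.camera(name): name is "scene" or "side" or "wrist"; returns the picture (420x560x3 uint8, blue, green, red); there is no depth.
- viewer.camera_model(name): a dict with "fx", "fy", "cx", "cy" (pixels), "rvec" (rotation vector, rad) and "tvec" (3), from world to camera coordinates, as OpenCV has them. Camera axes: x right, y down, z forward; pixel columns grow to the right and rows downward; lengths in m; the calibration is good to about 2 mm. A picture is of the moment at which its call begins: read the wrist's pose just before it. camera_model takes no time and is no camera call; for the wrist camera it gives the pose at the moment of the call.
- arm.finish_job(): hands the job in; it is judged then, once.
The state is a dict: "time": time; "joint_pos": joint angles; "dq": joint speeds; "effort": joint torques, N m; "tool_pos": TCP position; "ee_rot": TCP orientation; "ft_force": force on the tool from outside, world axes, zero at the start; "wrist_torque": the same for the moment, N m; "opening": opening from 0.0 (shut) to 1.0 (fully open); "grasp_force": force on a finger pad.
Only numpy, scipy, OpenCV 4.12 (cv2) and the standard library are available. Lean on these libraries where they do the work, as an engineer would, in place of code of your own. Each camera call takes 0.05 s, during which the arm holds its last target. There are 200 camera calls.

## Working session

There is one attempt and no reset: what is moved stays moved. The work goes in short steps, Python scripts to look and compute and a tool call to move; the robot and the scene stay as the last step left them, time stands still between calls to the robot, and variables do not carry over. Pictures are saved under pics/ and viewed, at most 10 in all, crops included, and the job is handed in when it is done.

Besides the shell and the picture viewer there is one more tool, called after "Emit:" by a JSON object that holds its "fn" and its "kwargs", one argument or row to a line. jog_arm: Moves the arm, as the interface text tells. Its arguments: {"type":"object","properties":{"delta_rot":{"type":"array"},"xyz":{"type":"array"},"gripper":{"type":"array"},"force":{"type":"number"}},"required":["delta_rot","xyz","gripper"]}

```bash
mkdir -p pics; python3 - <<'E'
from plant import arm, viewer
import cv2,numpy as np
s=arm.get_state(); print(s['time'],s['tool_pos'],np.round(s['ee_rot'],3),s['opening'],s['ft_force'])
for n in ['scene','side']:
    cv2.imwrite(f'pics/{n}0.png',viewer.camera(n)); 
    m=viewer.camera_model(n); R=cv2.Rodrigues(np.array(m['rvec'],float))[0]; print(n,m['fx'],-R.T@np.array(m['tvec']).ravel(),R[2])
E
```

```text
0.0 [0.13685174 0.60949903 0.24772861] [[-0.976  0.219 -0.   ]
 [ 0.219  0.976 -0.001]
 [-0.    -0.001 -1.   ]] 0.9988129910640261 [-0.92721634  0.3615994   1.04747363]
scene 415.6595817574842 [ 1.02943997 -0.26589726  0.86328733] [-0.52355691  0.25510615 -0.8129016 ]
side 469.1729193969685 [ 0.07169904 -0.84256167  0.89636593] [ 0.33868842  0.66151449 -0.66909546]
```

View pics/scene0.png

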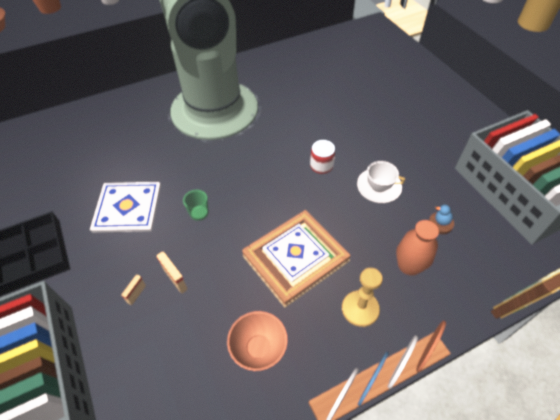

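View pics/side0.png

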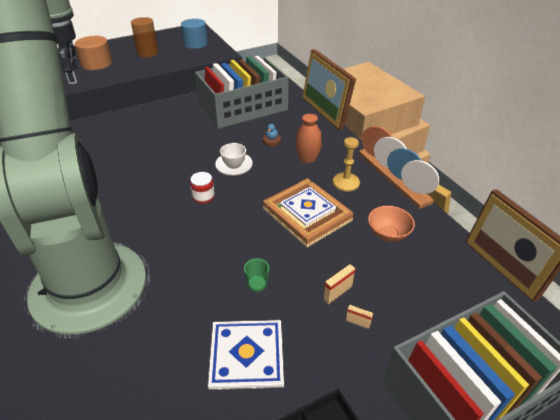

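Scene view: the frame with the small tile is at (297,252) and a green felt sliver shows right of the tile near (322,243). Candidate spacers are the larger at (172,271) and the smaller at (132,289). Candidate tiles are the one in the frame (wanted) and a larger loose one at (125,206). Side view: the spacers are at (340,284) (large) and (360,316) (small), and the frame is at (308,210). One close crop will check the choice.

```bash
cat > h.py <<'E'
from plant import arm, viewer
import cv2,numpy as np
def cam(n):
    m=viewer.camera_model(n); R=cv2.Rodrigues(np.array(m['rvec'],float))[0]; t=np.array(m['tvec'],float).ravel()
    return m,R,t
def ray(n,uv,z,c=None):
    m,R,t=c or cam(n); o=-R.T@t; d=R.T@np.array([(uv[0]-m['cx'])/m['fx'],(uv[1]-m['cy'])/m['fy'],1]); return o+d*(z-o[2])/d[2]
def tri(uv1,uv2,n1='scene',n2='side'):
    A=[];b=[]
    for n,uv in((n1,uv1),(n2,uv2)):
        m,R,t=cam(n)
        for k,p,f,c in((0,uv[0],'fx','cx'),(1,uv[1],'fy','cy')):
            q=(p-m[c])/m[f]; A.append(R[k]-q*R[2]); b.append(q*t[2]-t[k])
    return np.linalg.lstsq(np.array(A),np.array(b),rcond=None)[0]
def proj(n,P,c=None):
    m,R,t=c or cam(n); X=R@np.array(P)+t; return m['cx']+m['fx']*X[0]/X[2],m['cy']+m['fy']*X[1]/X[2]
E
python3 - <<'E'
from h import *
a=cv2.imread('pics/scene0.png');b=cv2.imread('pics/side0.png')
r=lambda i,x,y,w,h:cv2.resize(i[y:y+h,x:x+w],(400,300),interpolation=cv2.INTER_CUBIC)
cv2.imwrite('pics/c1.png',np.vstack([np.hstack([r(a,232,205,130,98),r(a,110,230,100,75)]),np.hstack([r(b,253,165,112,84),r(b,300,255,100,75)])]))
print(tri((297,251),(308,205)),tri((172,271),(340,284)))
for u in (172,271),(132,289): print(ray('scene',u,.035))
print(ray('scene',(297,251),.038))
E
```

```text
[ 0.59689116 -0.01948505  0.02816829] [ 0.51961265 -0.29664903  0.03465591]
[ 0.51838176 -0.29496406  0.035     ]
[ 0.52123166 -0.38684849  0.035     ]
[ 0.60129017 -0.02146051  0.038     ]
```

View pics/c1.png

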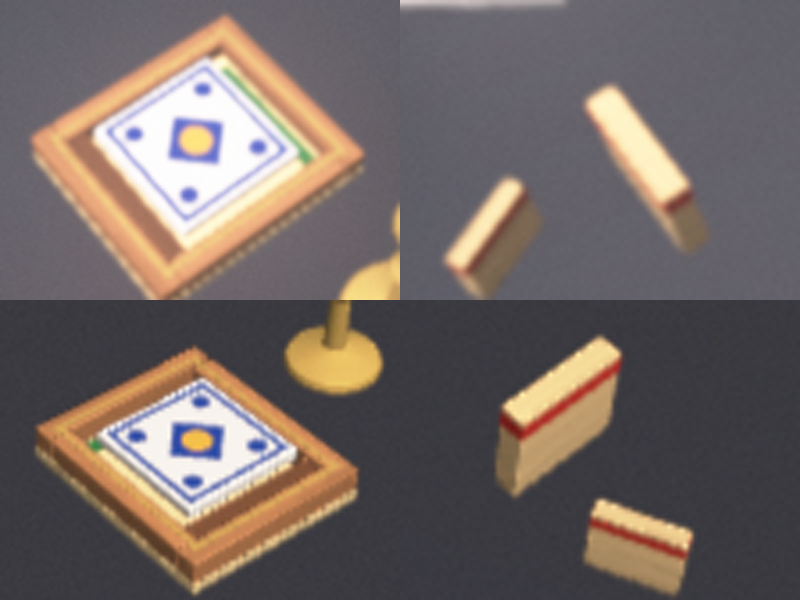

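The crop confirms the choice. The larger spacer has its top face at about (170,266) in the scene view. The green felt lies along the frame's upper-right side there, between the tile and the corners (305,211) and (350,257).

```bash
python3 - <<'E'
from h import *
def rep(pts,z,s):
    P=np.array([ray('scene',u,z)[:2] for u in pts]); print(s,P.round(4).tolist(),'c',P.mean(0).round(4))
    for i in range(len(P)):
        d=P[(i+1)%len(P)]-P[i]; print('  len',np.linalg.norm(d).round(4),'ang',np.degrees(np.arctan2(d[1],d[0])).round(1))
rep([(242.7,250.7),(305.1,210.6),(350,256.6),(284,302)],.03,'frame')
rep([(156.3,255),(163,251.3),(183,277.5),(176.8,281.8)],.07,'spacer')
rep([(306,229),(331,257)],.008,'felt')
m,R,t=cam('wrist'); s=arm.get_state(); T=np.array(s['ee_rot'])
print('wrist cam in tool', T.T@(-R.T@t-s['tool_pos']), '\n',(T.T@R.T).round(3), m['fx'])
E
```

```text
frame [[0.539, -0.1314], [0.5031, 0.0534], [0.6657, 0.0826], [0.6969, -0.1034]] c [ 0.6012 -0.0247]
  len 0.1882 ang 101.0
  len 0.1652 ang 10.2
  len 0.1885 ang -80.5
  len 0.1603 ang -169.9
spacer [[0.486, -0.3124], [0.4835, -0.2963], [0.5656, -0.2776], [0.5693, -0.2926]] c [ 0.5261 -0.2947]
  len 0.0162 ang 98.7
  len 0.0842 ang 12.8
  len 0.0155 ang -76.1
  len 0.0857 ang -166.7
felt [[0.54, 0.0368], [0.6367, 0.0513]] c [0.5883 0.044 ]
  len 0.0978 ang 8.5
  len 0.0978 ang -171.5
wrist cam in tool [ 0.08331758 -0.00166285 -0.12500738] 
 [[ 0.    -0.947 -0.32 ]
 [ 1.     0.001 -0.001]
 [ 0.001 -0.32   0.947]] 300.14542196937447
```

```bash
cat >> h.py <<'E'
def plan(target,yaw_y,n,polar=False,dz=None):
    """rows from measured pose to target xyz with tool y at world angle yaw_y(deg); tool kept down"""
    s=arm.get_state(); T=np.array(s['ee_rot']); p=np.array(s['tool_pos']); y0=np.degrees(np.arctan2(T[1,1],T[0,1]))
    dy=yaw_y-y0; dy=(dy+180)%360-180
    print('t',s['time'],'p',p.round(4),'y0',round(y0,1),'dyaw',round(dy,1),'tilt',T[:2,2].round(4))
    pts=[]
    for k in range(n+1):
        f=k/n
        if polar:
            r=[np.hypot(*q[:2]) for q in(p,target)]; th=[np.arctan2(q[1],q[0]) for q in(p,target)]
            rr=r[0]+f*(r[1]-r[0]); a=th[0]+f*(th[1]-th[0]); pts.append([rr*np.cos(a),rr*np.sin(a),p[2]+f*(target[2]-p[2])])
        else: pts.append(p+f*(np.array(target)-p))
    pts=np.array(pts); out=[]
    for k in range(n):
        a=np.radians(y0+dy*k/n); Y=np.array([np.cos(a),np.sin(a),0]); Z=np.array([0,0,-1.]); X=np.cross(Y,Z)
        d=pts[k+1]-pts[k]; out.append([round(float(d@v),4) for v in(X,Y,Z)])
    print('turn/row',round(-np.radians(dy)/n,4)); print(out)
E
python3 -c "
from h import *
plan([.526,-.295,.19],-77,32,True)"
```

```text
t 0.1 p [0.1368 0.6095 0.2478] y0 77.3 dyaw -154.3 tilt [-0.0002 -0.001 ]
turn/row 0.0842
[[-0.0363, -0.0017, 0.0018], [-0.0363, -0.0008, 0.0018], [-0.0362, 0.0002, 0.0018], [-0.0362, 0.0011, 0.0018], [-0.0361, 0.002, 0.0018], [-0.036, 0.003, 0.0018], [-0.0359, 0.0039, 0.0018], [-0.0357, 0.0048, 0.0018], [-0.0355, 0.0057, 0.0018], [-0.0353, 0.0067, 0.0018], [-0.0351, 0.0076, 0.0018], [-0.0349, 0.0085, 0.0018], [-0.0346, 0.0094, 0.0018], [-0.0343, 0.0102, 0.0018], [-0.034, 0.0111, 0.0018], [-0.0337, 0.012, 0.0018], [-0.0333, 0.0128, 0.0018], [-0.0329, 0.0137, 0.0018], [-0.0325, 0.0145, 0.0018], [-0.0321, 0.0154, 0.0018], [-0.0316, 0.0162, 0.0018], [-0.0312, 0.017, 0.0018], [-0.0307, 0.0177, 0.0018], [-0.0302, 0.0185, 0.0018], [-0.0297, 0.0193, 0.0018], [-0.0291, 0.02, 0.0018], [-0.0286, 0.0207, 0.0018], [-0.028, 0.0215, 0.0018], [-0.0274, 0.0222, 0.0018], [-0.0268, 0.0228, 0.0018], [-0.0261, 0.0235, 0.0018], [-0.0255, 0.0241, 0.0018]]
```

Emit:
{"fn": "jog_arm", "kwargs": {
  "delta_rot": [
    [0, 0, 0.084],
    [0, 0, 0.084],
    [0, 0, 0.084],
    [0, 0, 0.084],
    [0, 0, 0.084],
    [0, 0, 0.084],
    [0, 0, 0.084],
    [0, 0, 0.084]
  ],
  "xyz": [
    [-0.036, -0.002, 0.001],
    [-0.036, -0.001, 0.001],
    [-0.036, 0, 0.001],
    [-0.036, 0.001, 0.001],
    [-0.036, 0.002, 0.001],
    [-0.036, 0.003, 0.001],
    [-0.036, 0.004, 0.001],
    [-0.036, 0.005, 0.001]
  ],
  "gripper": [1, 1, 1, 1, 1, 1, 1, 1]
}}

```text
time: 0.77
tool_pos: [0.3931, 0.478, 0.24]
ee_rot: [[-0.624, 0.781, -0.0], [0.781, 0.624, -0.0], [-0.0, -0.0, -1.0]]
ft_force: [-0.3, 1.0, -0.1]
opening: 1.001
grasp_force: 0.0
```

Emit:
{"fn": "jog_arm", "kwargs": {
  "delta_rot": [
    [0, 0, 0.084],
    [0, 0, 0.084],
    [0, 0, 0.084],
    [0, 0, 0.084],
    [0, 0, 0.084],
    [0, 0, 0.084],
    [0, 0, 0.084],
    [0, 0, 0.084]
  ],
  "xyz": [
    [-0.036, 0.006, 0.001],
    [-0.035, 0.007, 0.001],
    [-0.035, 0.008, 0.001],
    [-0.035, 0.008, 0.001],
    [-0.035, 0.009, 0.001],
    [-0.034, 0.01, 0.001],
    [-0.034, 0.011, 0.001],
    [-0.034, 0.012, 0.001]
  ],
  "gripper": [1, 1, 1, 1, 1, 1, 1, 1]
}}

```text
time: 1.43
tool_pos: [0.5612, 0.2484, 0.232]
ee_rot: [[-0.002, 1.0, -0.0], [1.0, 0.002, -0.0], [-0.0, -0.0, -1.0]]
ft_force: [0.2, 0.1, 0.5]
opening: 1.003
grasp_force: 0.0
```

Emit:
{"fn": "jog_arm", "kwargs": {
  "delta_rot": [
    [0, 0, 0.084],
    [0, 0, 0.084],
    [0, 0, 0.084],
    [0, 0, 0.084],
    [0, 0, 0.084],
    [0, 0, 0.084],
    [0, 0, 0.084],
    [0, 0, 0.084]
  ],
  "xyz": [
    [-0.033, 0.013, 0.002],
    [-0.033, 0.014, 0.002],
    [-0.033, 0.014, 0.002],
    [-0.032, 0.015, 0.002],
    [-0.032, 0.016, 0.002],
    [-0.031, 0.017, 0.002],
    [-0.031, 0.018, 0.002],
    [-0.03, 0.018, 0.002]
  ],
  "gripper": [1, 1, 1, 1, 1, 1, 1, 1]
}}

```text
time: 2.1
tool_pos: [0.6077, -0.0297, 0.216]
ee_rot: [[0.621, 0.784, -0.0], [0.784, -0.621, -0.0], [-0.0, 0.0, -1.0]]
ft_force: [2.0, 1.1, -0.2]
opening: 1.003
grasp_force: 0.0
```

```bash
python3 -c "
from h import *
plan([.526,-.295,.19],-77,8)"
```

```text
t 2.1 p [ 0.6077 -0.0297  0.216 ] y0 -38.4 dyaw -38.6 tilt [-0.0001 -0.0002]
turn/row 0.0842
[[-0.0323, 0.0126, 0.0032], [-0.0312, 0.0153, 0.0032], [-0.0298, 0.0178, 0.0032], [-0.0282, 0.0203, 0.0032], [-0.0264, 0.0226, 0.0032], [-0.0244, 0.0247, 0.0032], [-0.0222, 0.0267, 0.0032], [-0.0199, 0.0284, 0.0032]]
```

```bash
python3 -c "
from h import *
import pickle
pickle.dump(cam('wrist'),open('cw1.pkl','wb')); cv2.imwrite('pics/w1.png',viewer.camera('wrist'))"
```

Emit:
{"fn": "jog_arm", "kwargs": {
  "delta_rot": [
    [0, 0, 0.084],
    [0, 0, 0.084],
    [0, 0, 0.084],
    [0, 0, 0.084],
    [0, 0, 0.084],
    [0, 0, 0.084],
    [0, 0, 0.084],
    [0, 0, 0.084]
  ],
  "xyz": [
    [-0.032, 0.013, 0.003],
    [-0.031, 0.015, 0.003],
    [-0.03, 0.018, 0.003],
    [-0.028, 0.02, 0.003],
    [-0.026, 0.023, 0.003],
    [-0.024, 0.025, 0.003],
    [-0.022, 0.027, 0.003],
    [-0.02, 0.028, 0.003]
  ],
  "gripper": [1, 1, 1, 1, 1, 1, 1, 1]
}}

```text
time: 2.82
tool_pos: [0.5281, -0.2946, 0.192]
ee_rot: [[0.974, 0.227, -0.0], [0.227, -0.974, 0.0], [-0.0, -0.0, -1.0]]
ft_force: [1.4, -1.1, 1.1]
opening: 0.999
grasp_force: 0.0
```

```bash
python3 -c "
from h import *
import pickle
pickle.dump(cam('wrist'),open('cw2.pkl','wb')); cv2.imwrite('pics/w2.png',viewer.camera('wrist'))
a=cv2.imread('pics/w1.png');b=cv2.imread('pics/w2.png')
cv2.imwrite('pics/w12.png',np.hstack([cv2.resize(x,(400,300),interpolation=cv2.INTER_AREA) for x in(a,b)]))
# spacer: not-dark, warm wood
h=cv2.cvtColor(b,cv2.COLOR_BGR2HSV); m=cv2.inRange(h,(12,50,150),(35,255,255))
n,l,st,c=cv2.connectedComponentsWithStats(m)
for i in range(1,n):
    if st[i,4]>400:
        r=cv2.minAreaRect(cv2.findNonZero((l==i).astype(np.uint8))); print(st[i],c[i].round(1)); B=cv2.boxPoints(r)
        P=np.array([ray('wrist',u,.07)[:2] for u in B]); print(P.round(4).tolist(),P.mean(0).round(4)); print(B.round().tolist())
        for k in (0,1): d=P[k+1]-P[k]; print(np.linalg.norm(d).round(4),np.degrees(np.arctan2(d[1],d[0])).round(1))
"
```

```text
[    0     0   137   158 10461] [88.8 89.1]
[[0.6327, -0.0772], [0.6532, -0.1697], [0.5429, -0.1763], [0.5192, -0.0683]] [ 0.587  -0.1229]
[[-0.0, 0.0], [136.0, 0.0], [136.0, 157.0], [0.0, 157.0]]
0.0948 -77.5
0.1105 -176.6
[ 275  175   24   88 1985] [285.9 217.4]
[[0.5526, -0.2902], [0.5567, -0.309], [0.4776, -0.3277], [0.4731, -0.307]] [ 0.515  -0.3085]
[[275.0, 175.0], [298.0, 175.0], [298.0, 262.0], [275.0, 262.0]]
0.0192 -77.6
0.0813 -166.7
[345 220  57  33 806] [373.3 235.9]
[[0.5072, -0.3629], [0.5377, -0.4025], [0.5268, -0.4116], [0.4955, -0.3716]] [ 0.5168 -0.3872]
[[344.0, 241.0], [397.0, 218.0], [402.0, 232.0], [349.0, 254.0]]
0.05 -52.4
0.0142 -140.3
```

View pics/w12.png

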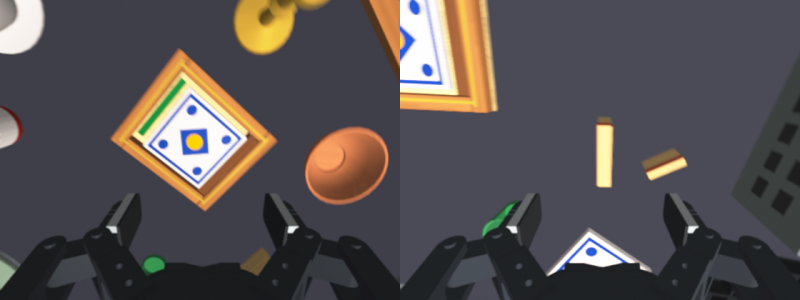

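The wrist views show the frame with the felt on the upper-left side (at (230,150) in full-size pixels) and the large spacer at (286,217), nearly centred between the fingers. The smaller spacer is at (373,236). The spacer position disagrees with the scene estimate by 14 mm, probably because the arm was still settling, so I'll recompute with the stored camera poses and a fresh picture.

```bash
cat >> h.py <<'E'
def spacer(b,c,z=.07,lo=(12,50,150),near=(286,217)):
    h=cv2.cvtColor(b,cv2.COLOR_BGR2HSV); m=cv2.inRange(h,lo,(35,255,255))
    n,l,st,cc=cv2.connectedComponentsWithStats(m)
    i=min((i for i in range(1,n) if st[i,4]>400),key=lambda i:np.hypot(*(cc[i]-near)))
    B=cv2.boxPoints(cv2.minAreaRect(cv2.findNonZero((l==i).astype(np.uint8)))); P=np.array([ray('wrist',u,z,c)[:2] for u in B])
    print(st[i],B.round(1).tolist(),'centre',P.mean(0).round(4))
    for k in (0,1): d=P[k+1]-P[k]; print(' len',np.linalg.norm(d).round(4),'ang',np.degrees(np.arctan2(d[1],d[0])).round(1))
E
python3 -c "
from h import *
import pickle
c2=pickle.load(open('cw2.pkl','rb')); print('c2',(-c2[1].T@c2[2]).round(4),c2[0]['cx'],c2[0]['cy'])
spacer(cv2.imread('pics/w2.png'),c2)
s=arm.get_state(); c=cam('wrist'); b=viewer.camera('wrist'); cv2.imwrite('pics/w3.png',b); T=np.array(s['ee_rot'])
print(s['time'],np.array(s['tool_pos']).round(4),(-c[1].T@c[2]).round(4),(T.T@(-c[1].T@c[2]-s['tool_pos'])).round(4),(T.T@c[1].T).round(3).tolist())
spacer(b,c)
for P in ([.526,-.2947,.07],[.519,-.296,.07],[.515,-.3085,.07]): print(P,proj('wrist',P,c),proj('scene',P),proj('side',P))
"
```

```text
c2 [ 0.6072 -0.2773  0.317 ] 282.9066715056396 212.06916929571233
[ 275  175   24   88 1985] [[275.0, 175.0], [298.0, 175.0], [298.0, 262.0], [275.0, 262.0]] centre [ 0.5187 -0.3014]
 len 0.0192 ang -76.8
 len 0.0812 ang -165.9
2.8667 [ 0.5247 -0.3013  0.192 ] [ 0.6042 -0.2847  0.3169] [ 0.081   0.0012 -0.125 ] [[0.0, -0.947, -0.321], [1.0, -0.0, 0.001], [-0.001, -0.321, 0.947]]
[ 265  168   23   88 1800] [[264.8999938964844, 168.10000610351562], [286.20001220703125, 167.5], [288.5, 254.89999389648438], [267.20001220703125, 255.5]] centre [ 0.5195 -0.2988]
 len 0.0176 ang -76.1
 len 0.0804 ang -165.9
[0.526, -0.2947, 0.07] (np.float64(273.6874667148449), np.float64(205.79218530962225)) (np.float64(169.57304222021614), np.float64(266.06700505280287)) (np.float64(342.5165239679967), np.float64(272.0319154009354))
[0.519, -0.296, 0.07] (np.float64(273.500420359149), np.float64(213.5837350880243)) (np.float64(168.0100455060852), np.float64(263.7752910343489)) (np.float64(340.2443118186313), np.float64(273.5164050036453))
[0.515, -0.3085, 0.07] (np.float64(286.50814983672245), np.float64(220.66166900164725)) (np.float64(161.9061293352035), np.float64(264.6284089629996)) (np.float64(341.8019083161478), np.float64(277.9711730544718))
```

```bash
python3 -c "
from h import *
plan([.520,-.2985,.155],-76,3)"
```

```text
t 2.9167 p [ 0.5258 -0.2986  0.1921] y0 -77.2 dyaw 1.2 tilt [-0.0016 -0.0025]
turn/row -0.0071
[[-0.0019, -0.0005, 0.0124], [-0.0019, -0.0005, 0.0124], [-0.0019, -0.0005, 0.0124]]
```

Emit:
{"fn": "jog_arm", "kwargs": {
  "delta_rot": [
    [0, 0, -0.007],
    [0, 0, -0.007],
    [0, 0, -0.007],
    [0, 0, 0],
    [0, 0, 0],
    [0, 0, 0]
  ],
  "xyz": [
    [-0.002, -0.001, 0.012],
    [-0.002, 0, 0.012],
    [-0.002, 0, 0.012],
    [0, 0, 0],
    [0, 0, 0],
    [0, 0, 0]
  ],
  "gripper": [1, 1, 1, 1, 1, 1]
}}

```text
time: 3.42
tool_pos: [0.5229, -0.2938, 0.1565]
ee_rot: [[0.968, 0.251, 0.0], [0.251, -0.968, -0.0], [0.0, 0.0, -1.0]]
ft_force: [-0.2, -0.5, -0.0]
opening: 1.001
grasp_force: 0.0
```

```bash
python3 -c "
from h import *
c=cam('wrist'); b=viewer.camera('wrist'); cv2.imwrite('pics/w4.png',b)
spacer(b,c,near=(280,270))
plan([.520,-.2985,.06],-76,8)
"
```

```text
[274 177  27 100 546] [[273.1000061035156, 275.79998779296875], [276.1000061035156, 176.5], [300.5, 177.3000030517578], [297.5, 276.6000061035156]] centre [ 0.5195 -0.299 ]
 len 0.0809 ang 12.4
 len 0.0175 ang -77.2
t 3.4667 p [ 0.523  -0.2938  0.1567] y0 -75.4 dyaw -0.6 tilt [ 0.0005 -0.0003]
turn/row 0.0012
[[-0.0005, 0.0005, 0.0121], [-0.0005, 0.0005, 0.0121], [-0.0005, 0.0005, 0.0121], [-0.0005, 0.0005, 0.0121], [-0.0005, 0.0005, 0.0121], [-0.0005, 0.0005, 0.0121], [-0.0005, 0.0005, 0.0121], [-0.0005, 0.0005, 0.0121]]
```

Emit:
{"fn": "jog_arm", "kwargs": {
  "delta_rot": [
    [0, 0, 0.007],
    [0, 0, 0.007],
    [0, 0, 0.007],
    [0, 0, 0.007],
    [0, 0, 0],
    [0, 0, 0],
    [0, 0, 0],
    [0, 0, 0]
  ],
  "xyz": [
    [-0.0015, 0.001, 0.016],
    [-0.0015, 0.001, 0.016],
    [-0.001, 0.001, 0.016],
    [-0.001, 0.001, 0.016],
    [0, 0, 0.016],
    [0, 0, 0.016],
    [0, 0, 0],
    [0, 0, 0]
  ],
  "gripper": [1, 1, 1, 1, 1, 1, 1, 1]
}}

```text
time: 4.13
tool_pos: [0.5188, -0.299, 0.0606]
ee_rot: [[0.975, 0.224, -0.0], [0.224, -0.975, 0.0], [-0.0, -0.0, -1.0]]
ft_force: [0.5, 0.1, 1.6]
opening: 0.997
grasp_force: 0.0
```

```bash
python3 -c "
from h import *
c=cam('wrist'); b=viewer.camera('wrist'); cv2.imwrite('pics/w5.png',b)
plan([.5195,-.299,.06],-77,1)
import pickle
a=cv2.imread('pics/w1.png'); c1=pickle.load(open('cw1.pkl','rb'))
x=cv2.resize(a[55:310,140:410],(540,510),interpolation=cv2.INTER_CUBIC); y=cv2.resize(b,(260,195)); v=np.zeros((510,800,3),np.uint8); v[:,:540]=x; v[:195,540:]=y
cv2.imwrite('pics/v5.png',v)"
```

```text
t 4.1833 p [ 0.5191 -0.2992  0.0612] y0 -77.1 dyaw 0.1 tilt [ 0.0006 -0.0005]
turn/row -0.0011
[[0.0004, -0.0001, 0.0012]]
```

View pics/v5.png

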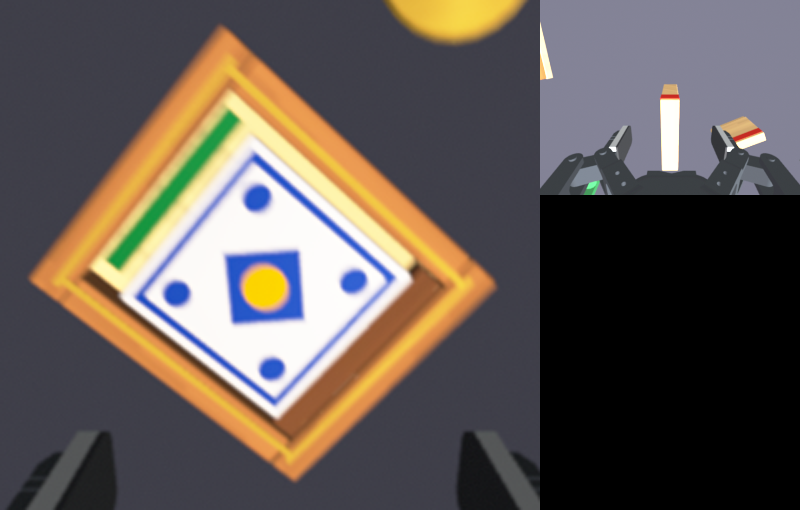

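The spacer stands centred between the jaws. The frame is clearly visible with the felt gap on its upper-left side and the dark batten on the opposite side. I'll close the gripper and lift.

Emit:
{"fn": "jog_arm", "kwargs": {
  "delta_rot": [
    [0, 0, 0],
    [0, 0, 0],
    [0, 0, 0],
    [0, 0, 0],
    [0, 0, 0],
    [0, 0, 0],
    [0, 0, 0],
    [0, 0, 0]
  ],
  "xyz": [
    [0, 0, 0],
    [0, 0, 0],
    [0, 0, 0],
    [0, 0, 0],
    [0, 0, 0],
    [0, 0, 0],
    [0, 0, 0],
    [0, 0, 0]
  ],
  "gripper": [0, 0, 0, 0, 0, 0, 0, 0],
  "force": 35
}}

```text
time: 4.85
tool_pos: [0.5188, -0.299, 0.0604]
ee_rot: [[0.975, 0.224, 0.0], [0.224, -0.975, -0.0], [0.0, 0.0, -1.0]]
ft_force: [-1.4, 1.0, 2.3]
opening: 0.19
grasp_force: 39.3
```

```bash
python3 -c "
from h import *
import pickle
a=cv2.imread('pics/w1.png'); 
# frame outer corners (crop/2 + offset), w1 taken while settling: solve with pose at start of picture
px=lambda u:(140+u[0]/2,55+u[1]/2)
c1=pickle.load(open('cw1.pkl','rb'))
F=np.array([ray('wrist',px(u),.03,c1)[:2] for u in [(220,26),(497,286),(295,482),(31,279)]])
print(F.round(4).tolist(),F.mean(0))
for k in range(4): d=F[(k+1)%4]-F[k]; print(np.linalg.norm(d).round(4),np.degrees(np.arctan2(d[1],d[0])).round(1))
s=arm.get_state(); print(s['opening'],s['grasp_force'],s['tool_pos'],s['ft_force'])
"
```

```text
[[0.6568, 0.0821], [0.6913, -0.1074], [0.53, -0.1368], [0.4974, 0.0511]] [ 0.59387504 -0.02775476]
0.1926 -79.7
0.1639 -169.7
0.1907 99.8
0.1624 11.0
0.19039743952159074 39.28873121738434 [ 0.51881285 -0.29895533  0.0603741 ] [-1.4425523   1.03603727  2.30980367]
```

```bash
python3 -c "
from h import *
for n,u in dict(candle=(360,312),vase=(412,265),bowl=(257,348),cup=(380,190),tin=(322,165),glass=(198,212)).items(): print(n,ray('scene',u,0.0).round(3))
plan([.520,-.299,.17],-77,4)
plan([.597,-.026,.17],-79.8,10)
"
```

```text
candle [0.781 0.04  0.   ]
vase [0.738 0.213 0.   ]
bowl [ 0.751 -0.194  0.   ]
cup [0.515 0.275 0.   ]
tin [0.366 0.183 0.   ]
glass [ 0.362 -0.183  0.   ]
t 4.85 p [ 0.5188 -0.299   0.0604] y0 -77.1 dyaw 0.1 tilt [ 0.0001 -0.    ]
turn/row -0.0003
[[0.0003, 0.0001, -0.0274], [0.0003, 0.0001, -0.0274], [0.0003, 0.0001, -0.0274], [0.0003, 0.0001, -0.0274]]
t 4.85 p [ 0.5188 -0.299   0.0604] y0 -77.1 dyaw -2.7 tilt [ 0.0001 -0.    ]
turn/row 0.0048
[[0.0137, -0.0249, -0.011], [0.0136, -0.0249, -0.011], [0.0135, -0.025, -0.011], [0.0134, -0.025, -0.011], [0.0133, -0.0251, -0.011], [0.0131, -0.0252, -0.011], [0.013, -0.0252, -0.011], [0.0129, -0.0253, -0.011], [0.0128, -0.0254, -0.011], [0.0127, -0.0254, -0.011]]
```

Everything is clear of the path. Next I'll lift and then hover over the frame.

Emit:
{"fn": "jog_arm", "kwargs": {
  "delta_rot": [
    [0, 0, 0],
    [0, 0, 0],
    [0, 0, 0],
    [0, 0, 0],
    [0, 0, 0.005],
    [0, 0, 0.005],
    [0, 0, 0.005],
    [0, 0, 0.005]
  ],
  "xyz": [
    [0, 0, -0.02],
    [0, 0, -0.03],
    [0, 0, -0.03],
    [0, 0, -0.03],
    [0.013, -0.025, 0],
    [0.013, -0.025, 0],
    [0.013, -0.025, 0],
    [0.013, -0.025, 0]
  ],
  "gripper": [0, 0, 0, 0, 0, 0, 0, 0]
}}

```text
time: 5.52
tool_pos: [0.548, -0.1888, 0.1704]
ee_rot: [[0.979, 0.204, 0.0], [0.204, -0.979, 0.0], [0.0, -0.0, -1.0]]
ft_force: [1.1, 0.6, -0.7]
opening: 0.192
grasp_force: 39.1
```

Emit:
{"fn": "jog_arm", "kwargs": {
  "delta_rot": [
    [0, 0, 0.005],
    [0, 0, 0.005],
    [0, 0, 0.005],
    [0, 0, 0.005],
    [0, 0, 0.005],
    [0, 0, 0.005]
  ],
  "xyz": [
    [0.013, -0.025, 0],
    [0.013, -0.025, 0],
    [0.013, -0.025, 0],
    [0.013, -0.025, 0],
    [0.013, -0.025, 0],
    [0.013, -0.025, 0]
  ],
  "gripper": [0, 0, 0, 0, 0, 0]
}}

```text
time: 6.02
tool_pos: [0.5958, -0.0265, 0.1703]
ee_rot: [[0.985, 0.175, -0.0], [0.175, -0.985, 0.0], [-0.0, -0.0, -1.0]]
ft_force: [0.7, -0.1, -0.5]
opening: 0.191
grasp_force: 39.1
```

Emit:
{"fn": "jog_arm", "kwargs": {
  "delta_rot": [
    [0, 0, 0],
    [0, 0, 0],
    [0, 0, 0],
    [0, 0, 0],
    [0, 0, 0],
    [0, 0, 0],
    [0, 0, 0],
    [0, 0, 0]
  ],
  "xyz": [
    [0, 0, 0],
    [0, 0, 0],
    [0, 0, 0],
    [0, 0, 0],
    [0, 0, 0],
    [0, 0, 0],
    [0, 0, 0],
    [0, 0, 0]
  ],
  "gripper": [0, 0, 0, 0, 0, 0, 0, 0]
}}

```text
time: 6.68
tool_pos: [0.5956, -0.0282, 0.1703]
ee_rot: [[0.985, 0.174, 0.0], [0.174, -0.985, 0.0], [0.0, -0.0, -1.0]]
ft_force: [-0.0, -1.0, -0.8]
opening: 0.19
grasp_force: 39.0
```

```bash
python3 -c "
from h import *
import pickle
s=arm.get_state();c=cam('wrist'); b=viewer.camera('wrist'); cv2.imwrite('pics/w6.png',b); pickle.dump((c,s),open('cw6.pkl','wb'))
print(s['time'],np.array(s['tool_pos']).round(4),s['opening'],s['grasp_force'],(-c[1].T@c[2]).round(4), (-cam('wrist')[1].T@cam('wrist')[2]).round(4))
cv2.imwrite('pics/v6.png',cv2.resize(b,(784,588),interpolation=cv2.INTER_CUBIC))"
```

```text
6.6833 [ 0.5956 -0.0282  0.1703] 0.18962985798347992 38.98079574108124 [ 0.6756 -0.0153  0.2954] [ 0.6756 -0.0152  0.2954]
```

View pics/v6.png

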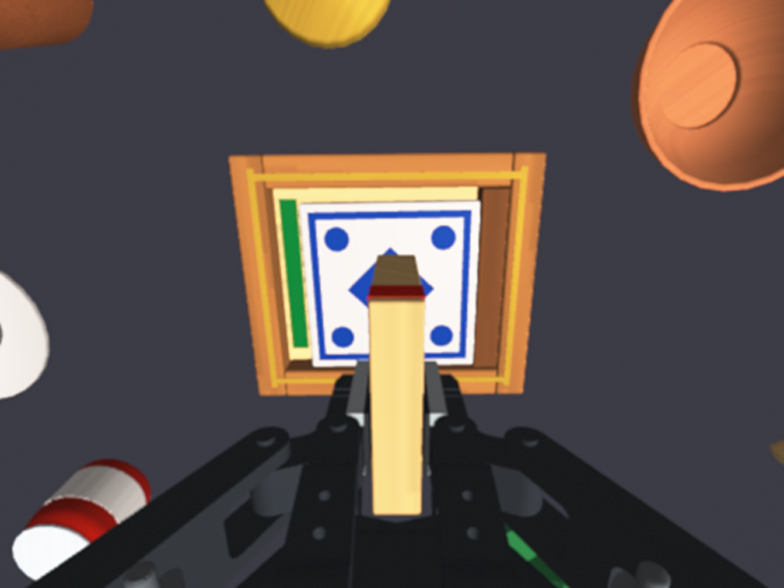

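The hover picture is clear. The frame's outer corners are at (231,156), (546,153), (523,392) and (262,395) in the 1.4x picture, and the tile's left edge runs from (300,203) to (313,367). The spacer is held straight. I'll get the gap in world coordinates and the spacer's offset in the hand.

```bash
python3 -c "
from h import *
import pickle
c,s=pickle.load(open('cw6.pkl','rb'))
f=lambda us,z:np.array([ray('wrist',(u[0]/1.4,u[1]/1.4),z,c)[:2] for u in us])
F=f([(231,156),(546,153),(523,392),(262,395)],.03); cen=F.mean(0)
for k in range(4): d=F[(k+1)%4]-F[k]; print('edge',np.linalg.norm(d).round(4),np.degrees(np.arctan2(d[1],d[0])).round(2))
dx=(F[0]-F[3])+(F[1]-F[2]); dy=(F[0]-F[1])+(F[3]-F[2]); ang=np.degrees((np.arctan2(dx[1],dx[0])+np.arctan2(-dy[0],dy[1]))/2); print('cen',cen.round(4),'ang',ang.round(2))
a=np.radians(ang); R=np.array([[np.cos(a),-np.sin(a)],[np.sin(a),np.cos(a)]])
loc=lambda P:((P-cen)@R*1000).round(1).tolist()
print('tile L/R edges',loc(f([(300,203),(313,367),(480,203),(473,363)],.038)))
print('rim inner',loc(f([(268,185),(288,372)],.03)),'felt',loc(f([(281,200),(296,198),(308,347),(294,347)],.008)))
T=np.array(s['ee_rot']);p=np.array(s['tool_pos'])
S=f([(369,298),(424,298),(421,515),(374,515)],s['tool_pos'][2]+.0095)
print('spacer in tool',[((T.T@np.array([*(q-p[:2]),0]))[:2]*1000).round(1).tolist() for q in S],'c',(T.T@np.array([*(S.mean(0)-p[:2]),0])).round(4))
# same with band bottom corner
g=cen+R@np.array([0,.0655]); print('gap',g.round(4))
plan([*g,.17],ang-90,3)
"
```

```text
edge 0.1884 -79.43
edge 0.1633 -169.21
edge 0.1887 100.78
edge 0.164 10.67
cen [ 0.5944 -0.0262] ang 10.7
tile L/R edges [[54.8, 53.5], [-55.5, 53.9], [53.6, -54.7], [-53.7, -55.6]]
rim inner [[65.0, 73.9], [-63.5, 73.8]] felt [[53.8, 72.8], [55.0, 62.6], [-54.6, 63.2], [-54.5, 73.7]]
spacer in tool [[41.5, -6.5], [41.5, 9.4], [-39.2, 10.1], [-39.2, -6.4]] c [0.0011 0.0016 0.    ]
gap [0.5822 0.0381]
t 6.7333 p [ 0.5956 -0.0281  0.1703] y0 -80.0 dyaw 0.7 tilt [-0.  0.]
turn/row -0.0038
[[-0.0005, -0.0225, 0.0001], [-0.0004, -0.0225, 0.0001], [-0.0004, -0.0225, 0.0001]]
```

```bash
python3 -c "
from h import *
import pickle
c,s=pickle.load(open('cw6.pkl','rb')); T=np.array(s['ee_rot']);p=np.array(s['tool_pos'])
b=cv2.imread('pics/w6.png'); g=cv2.cvtColor(b,cv2.COLOR_BGR2HSV)
for u,z in (((396.5,298),.1795),((396,284),.165),((397,255),.110)): print((T.T@(ray('wrist',(u[0]/1.4,u[1]/1.4),z,c)-p)*1000).round(1))
a=np.radians(10.7); cen=np.array([.5944,-.0262]); fy=np.array([-np.sin(a),np.cos(a)])
plan([*(cen+fy*.0675),.17],-79.3,3)
"
```

```text
[41.4  1.4 -9.2]
[41.3  1.3  5.3]
[38.1  1.8 60.3]
t 6.7333 p [ 0.5956 -0.0281  0.1703] y0 -80.0 dyaw 0.7 tilt [-0.  0.]
turn/row -0.0038
[[-0.0005, -0.0232, 0.0001], [-0.0004, -0.0232, 0.0001], [-0.0004, -0.0232, 0.0001]]
```

Emit:
{"fn": "jog_arm", "kwargs": {
  "delta_rot": [
    [0, 0, -0.004],
    [0, 0, -0.004],
    [0, 0, -0.004],
    [0, 0, 0],
    [0, 0, 0],
    [0, 0, 0],
    [0, 0, 0],
    [0, 0, 0]
  ],
  "xyz": [
    [-0.0005, -0.0232, 0],
    [-0.0005, -0.0232, 0],
    [-0.0005, -0.0232, 0],
    [0, 0, 0.02],
    [0, 0, 0.02],
    [0, 0, 0.02],
    [0, 0, 0],
    [0, 0, 0]
  ],
  "gripper": [0, 0, 0, 0, 0, 0, 0, 0]
}}

```text
time: 7.4
tool_pos: [0.5814, 0.04, 0.1102]
ee_rot: [[0.983, 0.186, -0.001], [0.186, -0.983, -0.001], [-0.001, 0.0, -1.0]]
ft_force: [-0.7, -0.3, -0.4]
opening: 0.191
grasp_force: 39.0
```

Emit:
{"fn": "jog_arm", "kwargs": {
  "delta_rot": [
    [0, 0, 0],
    [0, 0, 0],
    [0, 0, 0],
    [0, 0, 0]
  ],
  "xyz": [
    [0, 0, 0],
    [0, 0, 0],
    [0, 0, 0],
    [0, 0, 0]
  ],
  "gripper": [0, 0, 0, 0]
}}

```text
time: 7.73
tool_pos: [0.5821, 0.0404, 0.1111]
ee_rot: [[0.982, 0.187, 0.001], [0.187, -0.982, 0.0], [0.001, -0.0, -1.0]]
ft_force: [-0.6, 0.1, -0.8]
opening: 0.192
grasp_force: 39.0
```

```bash
python3 -c "
from h import *
import pickle
s=arm.get_state();c=cam('wrist'); b=viewer.camera('wrist'); cv2.imwrite('pics/w7.png',b); pickle.dump((c,s),open('cw7.pkl','wb'))
print(s['time'],np.array(s['tool_pos']).round(4),s['ft_force'])
d=viewer.camera('side'); e=viewer.camera('scene'); cv2.imwrite('pics/sd7.png',d)
v=np.hstack([cv2.resize(b[100:330,180:410],(500,500),interpolation=cv2.INTER_CUBIC),np.vstack([cv2.resize(i[y:y+90,x:x+108],(300,250),interpolation=cv2.INTER_CUBIC) for i,x,y in((d,250,155),(e,245,200))])])
cv2.imwrite('pics/v7.png',v)"
```

```text
7.7333 [0.5821 0.0404 0.1111] [-0.63406009  0.07612527 -0.78924714]
```

View pics/v7.png

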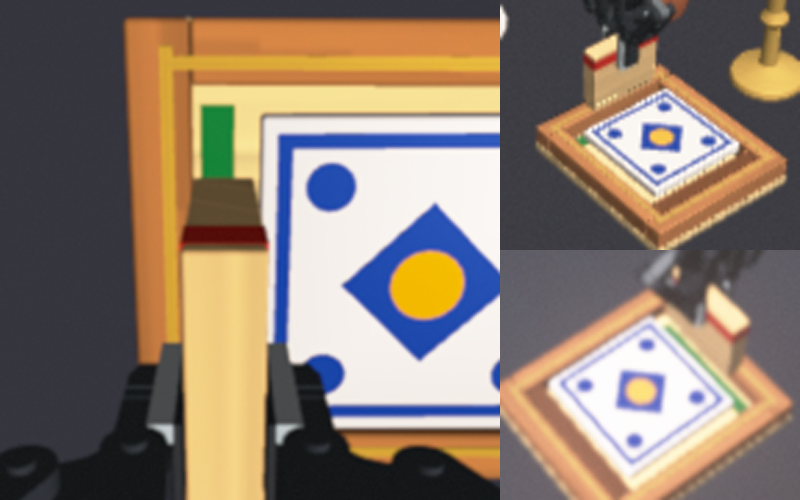

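The right end of the held spacer is at (221,180) in the crop, between the rim's inner edge at x≈190 and the tile's edge at x≈262. I'll check that numerically at the proper heights.

```bash
python3 -c "
from h import *
import pickle
c,s=pickle.load(open('cw7.pkl','rb')); T=np.array(s['ee_rot']);p=np.array(s['tool_pos'])
g=lambda u,z:(T.T@(ray('wrist',(180+u[0]*.46,100+u[1]*.46),z,c)-p)*1000).round(1)[:2].tolist()
zs=p[2]-.0603
for n,u,z in (('body end bottom L',(191,182),zs+.007),('R',(252,182),zs+.007),('top L',(182,245),zs+.07),('top R',(267,245),zs+.07),('rim in',(190,85),.03),('rim outer',(125,18),.03),('rim outer low',(139,360),.03),('tile TL',(262,115),.038),('tile L mid',(270,245),.038),('tile L mid2',(275,290),.038),('floor felt',(202,107),.008),('felt',(234,105),.008)): print(n,g(u,z))
b=cv2.imread('pics/w7.png').astype(int)
for y in (150,165,175): print(y,b[y,255:315].tolist() if 0 else [''.join('%3d,%3d,%3d'%tuple(q)) for q in b[y,258:312:3]])
"
```

```text
body end bottom L [38.8, -7.8]
R [38.8, 9.2]
top L [41.6, -6.5]
top R [41.6, 9.4]
rim in [62.8, -9.0]
rim outer [82.3, -28.1]
rim outer low [-32.4, -28.7]
tile TL [54.7, 12.9]
tile L mid [13.4, 16.2]
tile L mid2 [-2.2, 18.2]
floor felt [53.4, -6.1]
felt [54.1, 4.9]
150 [' 55,166,219', ' 60,116,184', ' 59,112,180', ' 63,108,158', '144,222,244', ' 64,138, 68', ' 56,132, 22', ' 58,132, 23', ' 58,132, 22', ' 58,132, 21', '123,198,218', '148,223,245', '147,222,245', '148,223,245', '147,223,245', '145,221,245', '146,222,245', '146,222,245']
165 [' 58,168,220', ' 60,118,185', ' 59,113,181', ' 57,104,159', '149,226,248', ' 66,138, 73', ' 58,132, 24', ' 57,131, 24', ' 57,133, 24', ' 56,131, 21', '133,214,234', '153,229,249', '152,229,249', '153,230,250', '135,148,160', '231,236,242', '231,234,241', '174, 77, 39']
175 [' 56,168,219', ' 60,119,186', ' 59,113,180', ' 58,104,161', '139,212,239', ' 67,140, 85', ' 56,131, 22', ' 56,132, 21', ' 57,132, 23', ' 57,131, 23', '124,196,218', '140,214,240', '140,213,239', '141,215,241', '143,154,165', '232,236,242', '229,234,241', '171, 71, 32']
```

Emit:
{"fn": "jog_arm", "kwargs": {
  "delta_rot": [
    [0, 0, 0],
    [0, 0, 0],
    [0, 0, 0],
    [0, 0, 0],
    [0, 0, 0],
    [0, 0, 0],
    [0, 0, 0]
  ],
  "xyz": [
    [0, 0.0012, 0],
    [0, 0, 0.005],
    [0, 0, 0.005],
    [0, 0, 0.005],
    [0, 0, 0.005],
    [0, 0, 0.005],
    [0, 0, 0.005]
  ],
  "gripper": [0, 0, 0, 0, 0, 0, 0]
}}

```text
time: 8.47
tool_pos: [0.5818, 0.0391, 0.0796]
ee_rot: [[0.982, 0.187, -0.0], [0.187, -0.982, -0.0], [-0.0, 0.0, -1.0]]
ft_force: [0.8, -0.0, -0.6]
opening: 0.189
grasp_force: 39.0
```

Emit:
{"fn": "jog_arm", "kwargs": {
  "delta_rot": [
    [0, 0, 0],
    [0, 0, 0],
    [0, 0, 0],
    [0, 0, 0],
    [0, 0, 0]
  ],
  "xyz": [
    [0, 0, 0.004],
    [0, 0, 0.003],
    [0, 0, 0.003],
    [0, 0, 0.001],
    [0, 0, 0]
  ],
  "gripper": [0, 0, 0, 0, 0]
}}

```text
time: 8.88
tool_pos: [0.5819, 0.0391, 0.0691]
ee_rot: [[0.982, 0.187, -0.0], [0.187, -0.982, -0.0], [-0.0, 0.0, -1.0]]
ft_force: [-0.3, 0.2, -1.2]
opening: 0.192
grasp_force: 39.0
```

```bash
python3 -c "
from h import *
import pickle
s=arm.get_state();c=cam('wrist'); b=viewer.camera('wrist'); cv2.imwrite('pics/w8.png',b); pickle.dump((c,s),open('cw8.pkl','wb'))
d=viewer.camera('side'); e=viewer.camera('scene')
v=np.hstack([cv2.resize(b[100:330,180:410],(500,500),interpolation=cv2.INTER_CUBIC),np.vstack([cv2.resize(i[y:y+90,x:x+108],(300,250),interpolation=cv2.INTER_CUBIC) for i,x,y in((d,250,155),(e,245,200))])])
cv2.imwrite('pics/v8.png',v)"
```

```text
(no output)
```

View pics/v8.png

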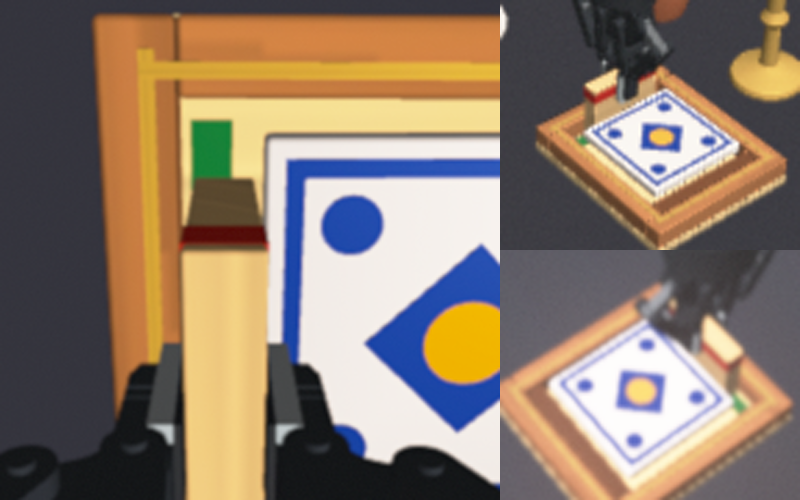

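The spacer is down in the gap, clear of both the rim (x≈180) and the tile (x≈266). I'll seat the last millimetre, release and rise.

Emit:
{"fn": "jog_arm", "kwargs": {
  "delta_rot": [
    [0, 0, 0],
    [0, 0, 0],
    [0, 0, 0]
  ],
  "xyz": [
    [0, 0, 0.0007],
    [0, 0, 0.0003],
    [0, 0, 0]
  ],
  "gripper": [0, 0, 0]
}}

```text
time: 9.28
tool_pos: [0.582, 0.0391, 0.0684]
ee_rot: [[0.982, 0.187, 0.0], [0.187, -0.982, 0.0], [0.0, -0.0, -1.0]]
ft_force: [-0.5, -0.1, 0.1]
opening: 0.191
grasp_force: 39.1
```

Emit:
{"fn": "jog_arm", "kwargs": {
  "delta_rot": [
    [0, 0, 0],
    [0, 0, 0],
    [0, 0, 0],
    [0, 0, 0],
    [0, 0, 0],
    [0, 0, 0]
  ],
  "xyz": [
    [0, 0, 0],
    [0, 0, 0],
    [0, 0, 0],
    [0, 0, 0],
    [0, 0, 0],
    [0, 0, 0]
  ],
  "gripper": [0.3, 0.4, 0.5, 0.6, 0.6, 0.6]
}}

```text
time: 9.78
tool_pos: [0.5819, 0.0392, 0.0683]
ee_rot: [[0.982, 0.187, -0.0], [0.187, -0.982, -0.0], [-0.0, 0.0, -1.0]]
ft_force: [-0.0, -0.1, -0.6]
opening: 0.603
grasp_force: 0.0
```

Emit:
{"fn": "jog_arm", "kwargs": {
  "delta_rot": [
    [0, 0, 0],
    [0, 0, 0],
    [0, 0, 0],
    [0, 0, 0],
    [0, 0, 0],
    [0, 0, 0],
    [0, 0, 0],
    [0, 0, 0]
  ],
  "xyz": [
    [0, 0, -0.01],
    [0, 0, -0.02],
    [0, 0, -0.03],
    [0, 0, -0.03],
    [0, 0, -0.01],
    [0, 0, 0],
    [0, 0, 0],
    [0, 0, 0]
  ],
  "gripper": [0.6, 0.6, 0.6, 0.6, 0.6, 0.6, 0.6, 0.6]
}}

```text
time: 10.45
tool_pos: [0.5815, 0.0393, 0.1677]
ee_rot: [[0.982, 0.187, -0.001], [0.187, -0.982, 0.0], [-0.001, -0.0, -1.0]]
ft_force: [-0.6, 0.7, 0.2]
opening: 0.598
grasp_force: 0.0
```

```bash
python3 -c "
from h import *
s=arm.get_state();c=cam('wrist'); b=viewer.camera('wrist'); cv2.imwrite('pics/w9.png',b)
d=viewer.camera('side'); e=viewer.camera('scene')
v=np.hstack([cv2.resize(b[80:380,100:460],(500,417),interpolation=cv2.INTER_CUBIC),np.vstack([cv2.resize(i[y:y+83,x:x+119],(300,208),interpolation=cv2.INTER_CUBIC) for i,x,y in((d,250,160),(e,245,205))])[:,:300].copy()[:417] if 0 else np.vstack([np.vstack([cv2.resize(i[y:y+83,x:x+119],(300,208),interpolation=cv2.INTER_CUBIC) for i,x,y in((d,250,160),(e,245,205))]),np.zeros((1,300,3),np.uint8)])])
cv2.imwrite('pics/v9.png',v)
a=np.radians(10.7); cen=np.array([.5944,-.0262]); 
plan([.5946,-.025,.168],-79.3,3)"
```

```text
t 10.6 p [0.5815 0.0391 0.1675] y0 -79.2 dyaw -0.1 tilt [-0.0014 -0.0004]
turn/row 0.0003
[[0.0003, 0.0218, -0.0002], [0.0003, 0.0218, -0.0002], [0.0003, 0.0218, -0.0002]]
```

View pics/v9.png

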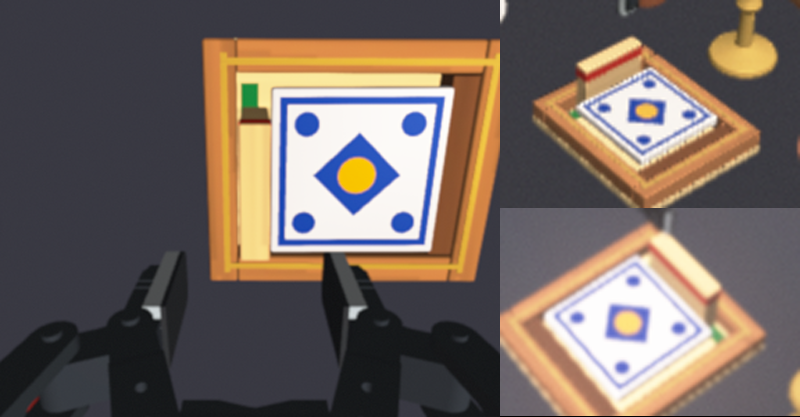

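The spacer stands upright in the felt gap, seen in all three views, parallel to the tile edge with the tile still proud. Next I'll move over the tile centre, shut the fingers and come down.

Emit:
{"fn": "jog_arm", "kwargs": {
  "delta_rot": [
    [0, 0, 0],
    [0, 0, 0],
    [0, 0, 0],
    [0, 0, 0],
    [0, 0, 0],
    [0, 0, 0],
    [0, 0, 0],
    [0, 0, 0]
  ],
  "xyz": [
    [0, 0.022, 0],
    [0, 0.022, 0],
    [0, 0.022, 0],
    [0, 0, 0.03],
    [0, 0, 0.03],
    [0, 0, 0.03],
    [0, 0, 0.008],
    [0, 0, 0]
  ],
  "gripper": [0, 0, 0, 0, 0, 0, 0, 0]
}}

```text
time: 11.27
tool_pos: [0.593, -0.026, 0.0683]
ee_rot: [[0.983, 0.186, -0.004], [0.186, -0.983, -0.0], [-0.004, -0.0, -1.0]]
ft_force: [-0.3, 0.0, -0.3]
opening: -0.004
grasp_force: 0.0
```

Emit:
{"fn": "jog_arm", "kwargs": {
  "delta_rot": [
    [0, 0, 0],
    [0, 0, 0],
    [0, 0, 0],
    [0, 0, 0],
    [0, 0, 0]
  ],
  "xyz": [
    [0, 0, 0],
    [0, 0, 0],
    [0, 0, 0.004],
    [0, 0, 0.004],
    [0, 0, 0]
  ],
  "gripper": [0, 0, 0, 0, 0]
}}

```text
time: 11.68
tool_pos: [0.5943, -0.0254, 0.0622]
ee_rot: [[0.982, 0.187, 0.0], [0.187, -0.982, 0.0], [0.0, -0.0, -1.0]]
ft_force: [-0.3, -0.1, -0.6]
opening: -0.001
grasp_force: 0.0
```

Emit:
{"fn": "jog_arm", "kwargs": {
  "delta_rot": [
    [0, 0, 0],
    [0, 0, 0],
    [0, 0, 0],
    [0, 0, 0],
    [0, 0, 0],
    [0, 0, 0]
  ],
  "xyz": [
    [0, 0, 0.002],
    [0, 0, 0.002],
    [0, 0, 0.002],
    [0, 0, 0.002],
    [0, 0, 0],
    [0, 0, 0]
  ],
  "gripper": [0, 0, 0, 0, 0, 0]
}}

```text
time: 12.18
tool_pos: [0.5943, -0.0257, 0.0543]
ee_rot: [[0.982, 0.187, -0.0], [0.187, -0.982, 0.0], [-0.0, -0.0, -1.0]]
ft_force: [-1.5, 0.8, 3.9]
opening: 0.001
grasp_force: 1.8
```

Emit:
{"fn": "jog_arm", "kwargs": {
  "delta_rot": [
    [0, 0, 0],
    [0, 0, 0],
    [0, 0, 0],
    [0, 0, 0],
    [0, 0, 0]
  ],
  "xyz": [
    [0, 0, 0.001],
    [0, 0, 0.001],
    [0, 0, 0.001],
    [0, 0, 0],
    [0, 0, 0]
  ],
  "gripper": [0, 0, 0, 0, 0]
}}

```text
time: 12.6
tool_pos: [0.5943, -0.0257, 0.0514]
ee_rot: [[0.982, 0.187, 0.0], [0.187, -0.982, 0.0], [0.0, -0.0, -1.0]]
ft_force: [-1.5, -0.2, 5.6]
opening: 0.001
grasp_force: 2.9
```

Emit:
{"fn": "jog_arm", "kwargs": {
  "delta_rot": [
    [0, 0, 0],
    [0, 0, 0],
    [0, 0, 0],
    [0, 0, 0],
    [0, 0, 0],
    [0, 0, 0]
  ],
  "xyz": [
    [0, 0, 0.001],
    [0, 0, 0.001],
    [0, 0, 0.001],
    [0, 0, 0.001],
    [0, 0, 0],
    [0, 0, 0]
  ],
  "gripper": [0, 0, 0, 0, 0, 0]
}}

```text
time: 13.1
tool_pos: [0.5943, -0.0257, 0.0475]
ee_rot: [[0.982, 0.187, 0.0], [0.187, -0.982, 0.0], [0.0, -0.0, -1.0]]
ft_force: [-2.7, 0.6, 8.2]
opening: 0.0
grasp_force: 4.4
```

Emit:
{"fn": "jog_arm", "kwargs": {
  "delta_rot": [
    [0, 0, 0],
    [0, 0, 0],
    [0, 0, 0]
  ],
  "xyz": [
    [0, 0, 0.0005],
    [0, 0, 0],
    [0, 0, 0]
  ],
  "gripper": [0, 0, 0]
}}

```text
time: 13.35
tool_pos: [0.5943, -0.0257, 0.0471]
ee_rot: [[0.982, 0.187, 0.0], [0.187, -0.982, 0.0], [0.0, -0.0, -1.0]]
ft_force: [-2.3, 1.1, 9.7]
opening: 0.0
grasp_force: 5.1
```

Emit:
{"fn": "jog_arm", "kwargs": {
  "delta_rot": [
    [0, 0, 0],
    [0, 0, 0],
    [0, 0, 0],
    [0, 0, 0]
  ],
  "xyz": [
    [0, 0, 0.0004],
    [0, 0, 0],
    [0, 0, 0],
    [0, 0, 0]
  ],
  "gripper": [0, 0, 0, 0]
}}

```text
time: 13.68
tool_pos: [0.5943, -0.0257, 0.047]
ee_rot: [[0.982, 0.187, 0.0], [0.187, -0.982, 0.0], [0.0, -0.0, -1.0]]
ft_force: [-4.2, 0.6, 17.4]
opening: 0.004
grasp_force: 8.7
```

```bash
python3 -c "
from h import *
d=viewer.camera('side'); e=viewer.camera('scene')
cv2.imwrite('pics/v10.png',np.hstack([cv2.resize(i[y:y+90,x:x+120],(400,300),interpolation=cv2.INTER_CUBIC) for i,x,y in((d,250,160),(e,245,205))]))
s=arm.get_state(); print(s['time'],s['tool_pos'],s['ft_force'],s['grasp_force'])"
```

```text
13.7833 [ 0.59433503 -0.02574953  0.04705293] [-6.28125531  0.33089378 16.90908525] 8.70848436257802
```

View pics/v10.png

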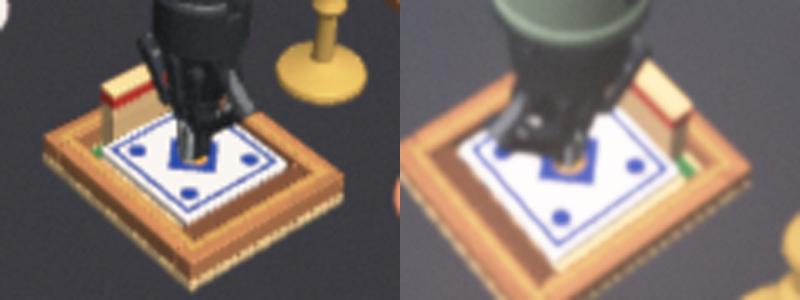

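The bed has reached its stop: the push rose to about 17 N with no further travel. The tile is flush and level, and the spacer stands free and upright in its gap. I'll hand in now.

```bash
python3 -c "
from plant import arm
print(arm.finish_job())"
```

```text
the job is handed in; nothing more can be done
None
```

The spacer stands released in the felt gap and the tile was held flush at about 17 N when I handed the job in at about 14 s; no verdict was returned.

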